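# Log a belt change and hold the grinder's tension arm in

## Task

I am about to slip a new belt on the little red grinder: first log the change by swinging the orange-tipped lever of the blue counter all the way to its stop and letting it spring back home. Then swing the grinder's sprung tension arm by its yellow post all the way in to its stop and keep holding it there with the fingers: your program finishes while still holding it wound to the stop. Leave the cleaning block, the wax jar and the knife blank where they are.

Things in the scene. Friction and masses are not known exactly. Their poses are not given: they have to be found in the camera images.
- grinder: Red belt grinder lying flat, no belt on, fixed to the bench. Housing 200 (x) x 340 (y) x 70 mm high; origin at the centre of its underside, z up; its -x side (switch, steel platen bar) faces the robot at yaw 0. Wheels on top reach 106 mm above the bench. The aluminium tension arm pivots at (30, 20) mm in this frame. Only the yellow post stands higher than 140 mm.
- tension_arm (a joint): Swing of the tension arm about its vertical pivot, rad. 0 = rest, thrown outwards by its spring (arm lies 0.35 rad clockwise from the grinder's +y axis); grows counter-clockwise seen from above, the post moving towards the platen (grinder's -x); 0.70 = in, wound to the stop. The spring resists with 4.5 N at the post at rest, 10 N at the stop; let go, it snaps back to 0.
- tension_grip (a point): Grip point on the tension arm's yellow upright post: a round post 18 mm in diameter, 60 mm tall, 120 mm from the pivot axis, over the arm's idler wheel (48 mm in diameter). The point lies on the post's axis 35 mm above the arm's upper face and 25 mm below the post's top, 155 mm above the bench. The arm's upper face is 120 mm above the bench.
- tension_pivot (a point): Point on the tension arm's vertical pivot axis, at the same height as tension_grip (in the air above the pivot, fixed to the grinder).
- counter: Blue tally counter fixed to the bench, 80 (x) x 70 (y) x 60 mm high on a 100 x 90 mm foot, white number drums in its -x face; origin at the centre of its underside, z up. A steel lever is pivoted on its top at (5, 0) mm.
- counter_lever (a joint): Swing of the counter's lever about its vertical pivot, rad: 0 = home (the lever lies 0.5 rad counter-clockwise from the counter's +y axis); grows clockwise seen from above, the post moving towards the counter's +x; 1.0 = at its stop. The spring pulls back with about 1.3 N at the post at home and 3 N at the stop; let go, it returns to 0.
- lever_grip (a point): Grip point on the counter lever's orange upright post: a round post 12 mm in diameter, 47 mm tall, 60 mm from the pivot axis. The point lies on the post's axis 29 mm above the lever's upper face and 18 mm below the post's top, 97 mm above the bench.
- lever_pivot (a point): Point on the lever's vertical pivot axis, at the same height as lever_grip (in the air above the pivot, fixed to the counter).
- cleaning_block: Bystander: loose tan belt-cleaning block, 40 x 130 x 35 mm, behind the counter; origin at the centre of its underside.
- wax_jar: Bystander: loose amber wax jar with a black lid, 60 mm in diameter, 75 mm tall, behind the grinder; origin at the centre of its underside.
- knife_blank: Bystander: loose knife blank with dark wooden handle, about 218 mm long (along its y), 28 mm wide, 16 mm high, at the far side of the bench; origin on its underside near the middle.
Not all that is in view belongs to the job. Of the things that look like the counter, take the one that is farthest to the robot's left at the start.

How it is judged:
On the way, in this order (a step that is already met when the one before it is completed fails the run):
1. the counter's lever is swung to its stop (at least 0.93 of 1.0 rad) (value of joint counter_lever above 0.93 rad), for 0.05 s.
2. the lever is let go and has sprung back home (under 0.08 rad, untouched) (value of joint counter_lever below 0.08 rad and contact force between each of the arm, the fingers and counter_lever below 0.2 N), for 0.2 s.
3. the tension arm is wound to its stop (over 0.65 of 0.70 rad) and held there by the fingers (value of joint tension_arm above 0.65 rad and contact force between the fingers and tension_arm above 3 N), for 0.4 s.
At the end, for the whole second after the job is handed in: The fingers hold the tension arm still at its stop (joint over 0.65 rad of 0.70, fingers pressing on it with more than 3 N), the counter's lever is home (under 0.08 rad) and untouched, and the three bystanders are within 25 mm of where they stood (all of step 2 and all of step 3 and velocity of joint tension_arm between -0.1 and 0.1 rad/s and distance of each of cleaning_block, wax_jar, knife_blank from where it was at the start of the episode below 0.025 m); the arm keeps its last pose, push and grip.
It fails at once if a bystander is pushed away (over 25 mm) or knocked over (distance of any of cleaning_block, wax_jar, knife_blank from where it was at the start of the episode above 0.025 m or angle between wax_jar's own z axis and vertical above 0.4 rad).
It also fails if it takes over 51 s, if anything falls off the work surface, if the arm or the gripper's body presses on something with over 40 N, if the wrist force passes 120 N, or if a joint passes its speed limit or range.

## Robot

A 7-joint arm with a two-finger parallel gripper is mounted at the origin on the work surface. World frame = base frame: x ahead of the robot, y to its left, z up, the work surface at z = 0. Lengths are in m, angles in rad, forces in N, time in s.
With the tool pointing down it reaches from about 0.425 to 0.925 m from the base axis. Payload 6.8 kg.
Tool frame: the origin (TCP) lies on the front face of the gripper's body, between the roots of the fingers; the fingertips stand robot.tip_reach ahead of it and the grasp point (between the pads) lies 54 mm ahead of it (robot.tip_reach is the distance from the TCP to the fingertips, in m); z points along the fingers, y is the line along which they close (so a half turn about z gives the same grasp; the last joint's range is limited). The gripper opens to 85 mm and grips with 20 to 120 N. Pads are 22 mm wide; open, the fingers measure 114 mm over their backs; the gripper's body (76 mm by 85 mm) begins 54 mm behind the grasp point. The pads swing forward as they close: fully open they stand 13 mm farther back than shut.
Start: joints at [-1.337, 0.477, 0.022, 1.555, -0.011, 1.109, -0.083], TCP at [0.226, 0.636, 0.304] pointing down, gripper open.
Joint ranges: [-2.96, 2.96], [-0.34, 2.1], [-1.41, 1.46], [0.24, 2.44], [-1.37, 4.51], [0.17, 1.92], [-2.96, 2.96]. Speed limits (rad/s): [2.39, 2.39, 3.14, 3.14, 3.14, 3.14, 3.14].

## Interface

Orientations are given as [roll, pitch, yaw] about the fixed x, y, z axes, in that order (R = Rz(yaw) Ry(pitch) Rx(roll)).
In Python, from workcell import robot gives the robot as it stands. The module is installed in compiled form; this text tells all that it offers.
- The arm moves only by the tool apply_moves, never from a script. Its argument "series" is text: rows parted by semicolons, each of 7 numbers parted by spaces: the shift along the tool's x, y, z in m, then the turn, a rotation vector about the tool's x, y, z in degrees, then the finger opening in m, from 0 to 0.0854. In form: tx ty tz ax ay az grip; .... A call has exactly 10 rows; each row is the pose to reach, as a shift and turn from the pose commanded when the call began, along the tool's axes at that moment; what a row does not reach only later rows make up. A row lasts 1/10 s, in which the tool goes at most 50 mm and 8.59 degrees, less where a joint would pass 70% of its speed; a pose out of reach is approached as far as the arm can. A call with a gripper value outside its range is refused whole. The fingers move at their own pace and stop on an object; "force" is the grip in N (left out, the last holds). Time passes only in rows, so rows that repeat a pose let the fingers close, or fill a call up. It gives the time, the measured TCP pose, the force, the opening and the grip force at its end, in the units of the state.
- robot.state(): the state, without advancing time (a new reading comes with each control period).
- robot.snapshot(name): name is "scene" or "top"; returns a dict with "frame" (400x640x3 uint8, blue, green, red), "camera_matrix" (3x3 intrinsics, pixels), "rvec" (rotation vector, rad) and "tvec" (3), from world to camera coordinates, as OpenCV has them. Camera axes: x right, y down, z forward; pixel columns grow to the right and rows downward; lengths in m; the calibration is good to about 2 mm. A picture is of the moment at which its call begins. There is no depth.
- robot.close_job(): hands the job in; it is judged then, once.
Trained networks look in a picture, given as the dict that the camera call returned (one of the last four; its "shot" number tells which), for a name from the list of things; names that differ only in an ending like _2 or _b are one class to them, and where a whole thing is asked for, a point or a joint stands for the part that bears it (a point fixed in the world has none). Each returns a list of dicts, best first, with "p" (0 to 1); they miss things now and then, are a little off and sometimes report something else, mostly with a low value. They report only what shows in the picture. A call takes as long as a camera call. They do not tell look-alikes from the thing itself.
- robot.trace(picture, label): "pixels" (400x640 bool, what is visible of it) and "box" ([left, top, right, bottom] in pixels, round what is visible of it).
- robot.tip_of(picture, label): "xy" ([column, row] in pixels: a listed point, or the origin of a listed thing).
The state is a dict: "time_s": time; "qpos": joint angles; "dq": joint speeds; "effort": joint torques, N m; "tcp_pos": TCP position; "tool_rot": TCP orientation; "wrist_force": force on the tool from outside, world axes, zero at the start; "ft_torque": the same for the moment, N m; "opening": finger opening in m; "grip_force": force on a finger pad.
Only numpy, scipy, OpenCV 4.12 (cv2) and the standard library are available. Lean on these libraries where they do the work, as an engineer would, in place of code of your own. Each camera call takes 0.05 s, during which the arm holds its last target. There are 200 camera calls.

## Working session

There is one attempt and no reset: what is moved stays moved. The work goes in short steps, Python scripts to look and compute and a tool call to move; the robot and the scene stay as the last step left them, time stands still between calls to the robot, and variables do not carry over. Pictures are saved under pics/ and viewed, at most 10 in all, crops included, and the job is handed in when it is done.

Besides the shell and the picture viewer there is one more tool, called after ">>>" by a JSON object that holds its "op" and its "data". apply_moves: Moves the arm, as the interface text tells. Its arguments: {"type":"object","properties":{"series":{"type":"string"},"force":{"type":"number"}},"required":["series"]}

```bash
mkdir -p pics; cat > h.py <<'E'
import numpy as np, cv2
from workcell import robot
def ray(s,px):
    R=cv2.Rodrigues(np.array(s["rvec"],float))[0]; t=np.array(s["tvec"],float).ravel()
    K=np.array(s["camera_matrix"],float)
    d=R.T@np.linalg.inv(K)@np.array([px[0],px[1],1.]); return -R.T@t,d
def atz(s,px,z):
    c,d=ray(s,px); return c+d*(z-c[2])/d[2]
E
python3 - <<'E'
from h import *
np.set_printoptions(precision=4,suppress=True)
print(robot.state()["tcp_pos"],robot.state()["tool_rot"],robot.tip_reach)
H=dict(grinder=0,counter=0,tension_grip=.155,tension_pivot=.155,lever_grip=.097,lever_pivot=.097,cleaning_block=0,wax_jar=0,knife_blank=0)
for n in("scene","top"):
    s=robot.snapshot(n); cv2.imwrite(f"pics/{n}0.png",s["frame"]); print(n,ray(s,(320,200))[0])
    for l,z in H.items():
        for r in robot.tip_of(s,l)[:5]: print(l,round(r["p"],2),np.round(r["xy"]),atz(s,r["xy"],z))
E
```

```text
[0.2261 0.6355 0.3029] [-3.1398  0.0001  2.7998] 0.0726
scene [ 1.3951 -0.3403  0.9118]
grinder 0.87 [364. 192.] [0.4851 0.2132 0.    ]
counter 0.97 [204. 289.] [ 0.6857 -0.3545 -0.    ]
counter 0.94 [178. 251.] [ 0.528 -0.401  0.   ]
counter 0.84 [233. 234.] [ 0.5185 -0.2373  0.    ]
counter 0.7 [196. 205.] [ 0.3501 -0.3178  0.    ]
tension_grip 0.76 [415. 160.] [0.5612 0.3347 0.155 ]
tension_pivot 0.63 [380. 157.] [0.5093 0.2403 0.155 ]
tension_pivot 0.39 [367. 228.] [0.7661 0.0662 0.155 ]
lever_grip 0.72 [240. 197.] [ 0.4723 -0.195   0.097 ]
lever_grip 0.71 [189. 170.] [ 0.2887 -0.3141  0.097 ]
lever_grip 0.68 [215. 250.] [ 0.6497 -0.3052  0.097 ]
lever_grip 0.66 [180. 216.] [ 0.4895 -0.3706  0.097 ]
lever_grip 0.33 [383. 158.] [0.451 0.29  0.097]
lever_pivot 0.93 [167. 228.] [ 0.5256 -0.4097  0.097 ]
lever_pivot 0.9 [201. 263.] [ 0.6797 -0.3448  0.097 ]
lever_pivot 0.84 [231. 212.] [ 0.5266 -0.2343  0.097 ]
lever_pivot 0.79 [191. 180.] [ 0.3426 -0.315   0.097 ]
wax_jar 0.91 [368. 224.] [0.6262 0.1589 0.    ]
knife_blank 0.95 [337. 282.] [ 0.7874 -0.0195  0.    ]
top [ 0.3626 -0.0
[... 266 characters left out ...]
ension_grip 0.7 [171. 193.] [0.5792 0.3296 0.155 ]
tension_pivot 0.56 [213. 213.] [0.5296 0.2231 0.155 ]
lever_grip 0.76 [426. 177.] [ 0.6433 -0.3117  0.097 ]
lever_grip 0.76 [434. 314.] [ 0.2993 -0.3158  0.097 ]
lever_grip 0.69 [452. 236.] [ 0.4903 -0.3699  0.097 ]
lever_grip 0.44 [386. 244.] [ 0.4684 -0.202   0.097 ]
lever_pivot 0.97 [400. 223.] [ 0.5222 -0.2384  0.097 ]
lever_pivot 0.6 [462. 220.] [ 0.5327 -0.3981  0.097 ]
lever_pivot 0.58 [442. 288.] [ 0.3606 -0.3381  0.097 ]
lever_pivot 0.57 [437. 160.] [ 0.6911 -0.3427  0.097 ]
cleaning_block 0.97 [374. 185.] [ 0.6447 -0.1896  0.    ]
wax_jar 0.92 [252. 188.] [0.6327 0.1572 0.    ]
knife_blank 0.93 [314. 140.] [ 0.7806 -0.0182  0.    ]
```

View pics/scene0.png

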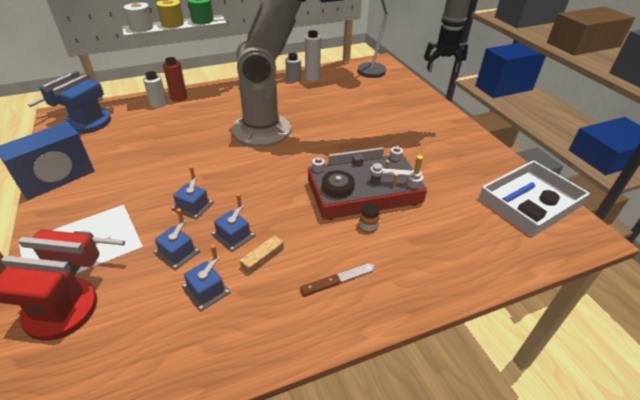

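View pics/top0.png

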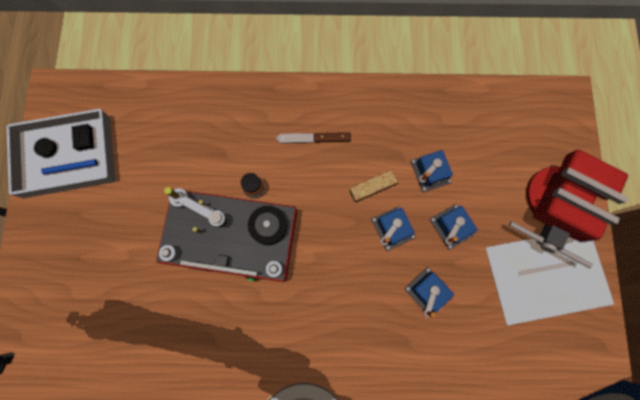

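Four counters look alike. Their pixels in the top view are (393,231) at y≈-0.24, (429,177) at y≈-0.35, (452,223) at y≈-0.40 and (430,290) at y≈-0.34. The robot's left is +y, so I choose (393,231), the one next to the cleaning block. The grinder is at (232,237), with its yellow post at (168,190).

```bash
python3 - <<'E'
import cv2
a=cv2.imread("pics/top0.png")[165:265,330:490]; b=cv2.imread("pics/top0.png")[175:290,145:305]
c=cv2.vconcat([cv2.resize(a,None,fx=2.6,fy=2.6,interpolation=2),cv2.resize(b,None,fx=2.6,fy=2.6,interpolation=2)])
cv2.imwrite("pics/crop1.png",c)
E
```

```text
(no output)
```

View pics/crop1.png

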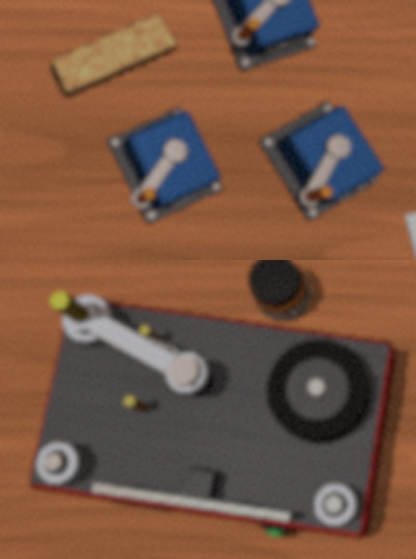

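The chosen counter is the crop's lower-left one at (165,165), with its lever at home and its post tip at (148,195). The grinder's post is at (60,300). Setting out.

>>> {"op": "apply_moves", "data": {"series": "-0.34 -0.288 0 0 0 15 0.045;-0.34 -0.288 0 0 0 15 0.045;-0.34 -0.288 0 0 0 15 0.045;-0.34 -0.288 0 0 0 15 0.045;-0.34 -0.288 0 0 0 15 0.045;-0.34 -0.288 0 0 0 15 0.045;-0.34 -0.288 0 0 0 15 0.045;-0.34 -0.288 0 0 0 15 0.045;-0.34 -0.288 0 0 0 15 0.045;-0.34 -0.288 0 0 0 15 0.045", "force": 40}}

```text
time_s: 2.0
tcp_pos: [0.4533, 0.2439, 0.3044]
tool_rot: [-3.141, 0.003, 2.527]
wrist_force: [-0.3, 0.0, 0.6]
opening: 0.045
grip_force: 0.0
```

```bash
cat >> h.py <<'E'
from scipy.spatial.transform import Rotation as Ro
def shift(p):
    st=robot.state(); R=Ro.from_euler("xyz",st["tool_rot"])
    y=R.as_matrix()[:,1]
    print("t",st["time_s"],"tcp",np.round(st["tcp_pos"],4),"yang",round(np.degrees(np.arctan2(y[1],y[0])),1),"op",st["opening"],"wf",np.round(st["wrist_force"],1),"q7",st["qpos"][6])
    print("shift",np.round(R.inv().apply(np.array(p)-st["tcp_pos"]),4))
E
python3 - <<'E'
from h import *
shift([.47,-.199,.25])
E
```

```text
t 2.0 tcp [0.4533 0.2439 0.3044] yang 54.8 op 0.04504128311078309 wf [-0.3  0.   0.6] q7 0.40287911342628996
shift [-0.2688 -0.3523  0.0553]
```

>>> {"op": "apply_moves", "data": {"series": "-0.269 -0.352 0.055 0 0 0 0.045;-0.269 -0.352 0.055 0 0 0 0.045;-0.269 -0.352 0.055 0 0 0 0.045;-0.269 -0.352 0.055 0 0 0 0.045;-0.269 -0.352 0.055 0 0 0 0.045;-0.269 -0.352 0.055 0 0 0 0.045;-0.269 -0.352 0.055 0 0 0 0.045;-0.269 -0.352 0.055 0 0 0 0.045;-0.269 -0.352 0.055 0 0 0 0.045;-0.269 -0.352 0.055 0 0 0 0.045"}}

```text
time_s: 3.0
tcp_pos: [0.4707, -0.1982, 0.2489]
tool_rot: [-3.139, 0.002, 2.529]
wrist_force: [0.1, -0.2, -0.2]
opening: 0.0448
grip_force: 0.0
```

```bash
python3 - <<'E'
from h import *
for n in("scene","top"):
    s=robot.snapshot(n)
    for l in("lever_grip","lever_pivot"):
        for r in robot.tip_of(s,l)[:5]: print(n,l,round(r["p"],2),np.round(r["xy"]),np.round(atz(s,r["xy"],.097),4))
    if n=="scene": cv2.imwrite("pics/s1.png",cv2.resize(s["frame"][130:280,130:330],None,fx=3,fy=3,interpolation=2))
shift([.47,-.199,.151])
E
```

```text
scene lever_grip 0.67 [180. 213.] [ 0.4811 -0.3691  0.097 ]
scene lever_grip 0.59 [235. 194.] [ 0.4567 -0.2047  0.097 ]
scene lever_grip 0.57 [212. 250.] [ 0.647  -0.3122  0.097 ]
scene lever_grip 0.46 [338. 281.] [ 0.8515 -0.0502  0.097 ]
scene lever_grip 0.41 [190. 171.] [ 0.2973 -0.313   0.097 ]
scene lever_pivot 0.98 [203. 265.] [ 0.6873 -0.3418  0.097 ]
scene lever_pivot 0.81 [188. 180.] [ 0.3411 -0.3245  0.097 ]
scene lever_pivot 0.68 [169. 228.] [ 0.526  -0.4053  0.097 ]
scene lever_pivot 0.67 [231. 214.] [ 0.5331 -0.2366  0.097 ]
top lever_grip 0.69 [426. 176.] [ 0.6457 -0.311   0.097 ]
top lever_grip 0.44 [388. 244.] [ 0.4664 -0.206   0.097 ]
top lever_grip 0.34 [402. 223.] [ 0.522 -0.245  0.097]
top lever_pivot 0.94 [437. 157.] [ 0.6989 -0.3431  0.097 ]
top lever_pivot 0.53 [400. 224.] [ 0.5204 -0.2381  0.097 ]
top lever_pivot 0.41 [463. 220.] [ 0.5304 -0.3999  0.097 ]
t 3.3 tcp [ 0.4721 -0.1901  0.249 ] yang 55.6 op 0.04484205750221972 wf [-0.8 -0.2  0.5] q7 1.4202569426261362
shift [-0.0033 -0.0087  0.098 ]
```

View pics/s1.png

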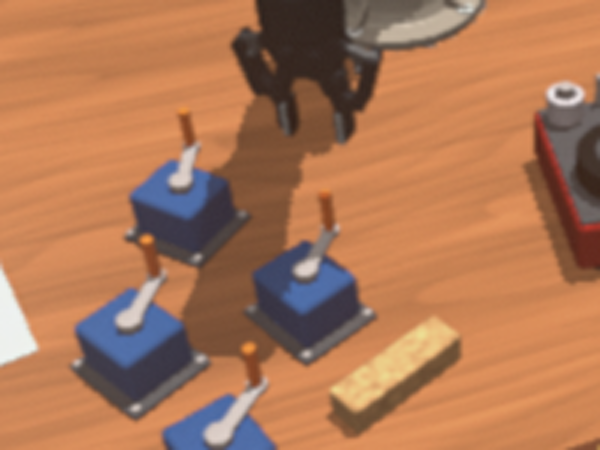

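The crop shows the post of the chosen counter upright and free, at about (239,199) in the full picture. That puts the grip near (0.477,-0.200), so I descend and close on it.

>>> {"op": "apply_moves", "data": {"series": "-0.011 -0.003 0.04 0 0 0 0.045;-0.011 -0.003 0.08 0 0 0 0.045;-0.011 -0.003 0.098 0 0 0 0.045;-0.011 -0.003 0.098 0 0 0 0.045;-0.011 -0.003 0.098 0 0 0 0.005;-0.011 -0.003 0.098 0 0 0 0.005;-0.011 -0.003 0.098 0 0 0 0.005;-0.011 -0.003 0.098 0 0 0 0.005;-0.011 -0.003 0.098 0 0 0 0.005;-0.011 -0.003 0.098 0 0 0 0.005", "force": 30}}

```text
time_s: 4.3
tcp_pos: [0.4797, -0.2007, 0.1522]
tool_rot: [3.14, 0.002, 2.538]
wrist_force: [-2.6, 0.2, 7.8]
opening: 0.0109
grip_force: 29.7
```

```bash
python3 - <<'E'
from h import *
shift([.53,-.177,.151])
s=robot.snapshot("scene")
cv2.imwrite("pics/s2.png",cv2.resize(s["frame"][130:280,130:330],None,fx=3,fy=3,interpolation=2))
shift([.53,-.177,.151])
E
```

```text
t 4.3 tcp [ 0.4797 -0.2007  0.1522] yang 55.4 op 0.010881242916677285 wf [-2.6  0.2  7.8] q7 1.542155455798466
shift [-0.0279  0.0481  0.0014]
t 4.35 tcp [ 0.4797 -0.2007  0.1523] yang 55.4 op 0.010939511139470195 wf [-2.   0.9  8.3] q7 1.542143174109127
shift [-0.0279  0.0481  0.0014]
```

View pics/s2.png

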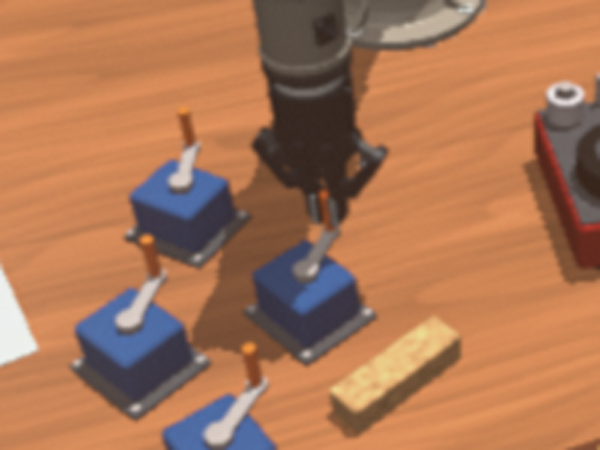

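>>> {"op": "apply_moves", "data": {"series": "-0.001 0.008 0 0 0 8 0.005;-0.003 0.016 0 0 0 16 0.005;-0.007 0.024 0 0 0 24 0.005;-0.011 0.031 0 0 0 32 0.005;-0.016 0.038 0 0 0 40 0.005;-0.0225 0.043 0 0 0 48 0.005;-0.029 0.048 0 0 0 56 0.005;-0.033 0.050 0 0 0 60 0.005;-0.033 0.050 0 0 0 60 0.005;-0.033 0.050 0 0 0 60 0.005"}}

```text
time_s: 5.35
tcp_pos: [0.5321, -0.1777, 0.1519]
tool_rot: [-3.137, -0.003, 1.49]
wrist_force: [-12.8, 4.9, 19.0]
opening: 0.011
grip_force: 31.2
```

```bash
python3 - <<'E'
from h import *
s=robot.snapshot("scene")
cv2.imwrite("pics/s3.png",cv2.resize(s["frame"][130:280,130:330],None,fx=3,fy=3,interpolation=2))
shift([.53,-.177,.151])
E
```

```text
t 5.4 tcp [ 0.532  -0.1777  0.1519] yang -4.6 op 0.01136816245743708 wf [-12.4   4.1  17.8] q7 0.6424695234591328
shift [ 0.0005 -0.0021  0.0009]
```

View pics/s3.png

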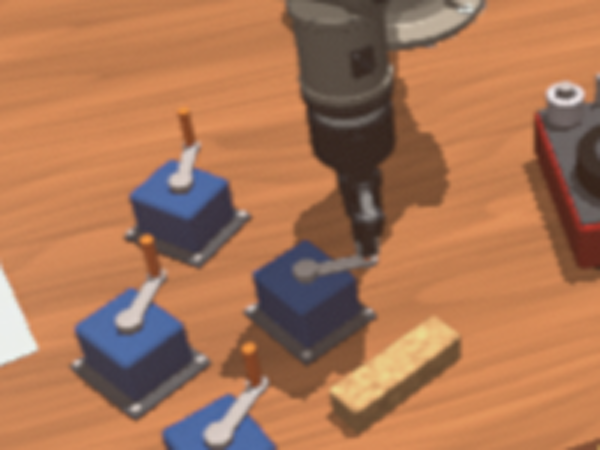

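The lever lies across to its stop: its tip is at crop (375,260), and the wrist shows about 13 N against the stop. Riding it back home and opening.

>>> {"op": "apply_moves", "data": {"series": "0 -0.008 -0.002 0 0 -8 0.005;-0.001 -0.0165 -0.003 0 0 -16 0.005;-0.004 -0.0245 -0.003 0 0 -24 0.005;-0.007 -0.032 -0.003 0 0 -32 0.005;-0.012 -0.039 -0.003 0 0 -40 0.005;-0.017 -0.0455 -0.003 0 0 -48 0.005;-0.0235 -0.051 -0.003 0 0 -56 0.005;-0.027 -0.0535 -0.003 0 0 -60 0.005;-0.027 -0.0535 -0.004 0 0 -60 0.04;-0.027 -0.0535 -0.005 0 0 -60 0.04"}}

```text
time_s: 6.4
tcp_pos: [0.4793, -0.2008, 0.1564]
tool_rot: [3.141, 0.0, 2.536]
wrist_force: [0.2, 0.5, 0.1]
opening: 0.0386
grip_force: 0.0
```

>>> {"op": "apply_moves", "data": {"series": "0 0 0 0 0 0 0.045;0 0 0 0 0 0 0.045;0 0 0 0 0 0 0.045;0 0 -0.03 0 0 0 0.045;0 0 -0.07 0 0 0 0.045;0 0 -0.11 0 0 0 0.045;0 0 -0.15 0 0 0 0.045;0 0 -0.15 0 0 0 0.045;0 0 -0.15 0 0 0 0.045;0 0 -0.15 0 0 0 0.045"}}

```text
time_s: 7.4
tcp_pos: [0.4786, -0.2003, 0.3049]
tool_rot: [-3.141, -0.002, 2.538]
wrist_force: [0.5, 0.6, 0.2]
opening: 0.0447
grip_force: 0.0
```

```bash
python3 - <<'E'
from h import *
s=robot.snapshot("scene")
cv2.imwrite("pics/s4.png",cv2.resize(s["frame"][110:310,130:450],None,fx=2.5,fy=2.5,interpolation=2))
for n in("scene","top"):
    s=robot.snapshot(n)
    for l in("tension_grip","tension_pivot"):
        for r in robot.tip_of(s,l)[:2]: print(n,l,round(r["p"],2),np.round(r["xy"]),np.round(atz(s,r["xy"],.155),4))
shift([.50,.20,.303])
E
```

```text
scene tension_grip 0.83 [415. 164.] [0.5789 0.3219 0.155 ]
scene tension_pivot 0.73 [378. 162.] [0.5291 0.2221 0.155 ]
top tension_grip 0.58 [173. 192.] [0.5807 0.3261 0.155 ]
top tension_pivot 0.91 [211. 216.] [0.5239 0.2288 0.155 ]
t 7.75 tcp [ 0.4789 -0.2007  0.3054] yang 55.4 op 0.04476561759936172 wf [ 0.1 -0.2  0. ] q7 1.3970166472450498
shift [0.2102 0.3418 0.0024]
```

View pics/s4.png

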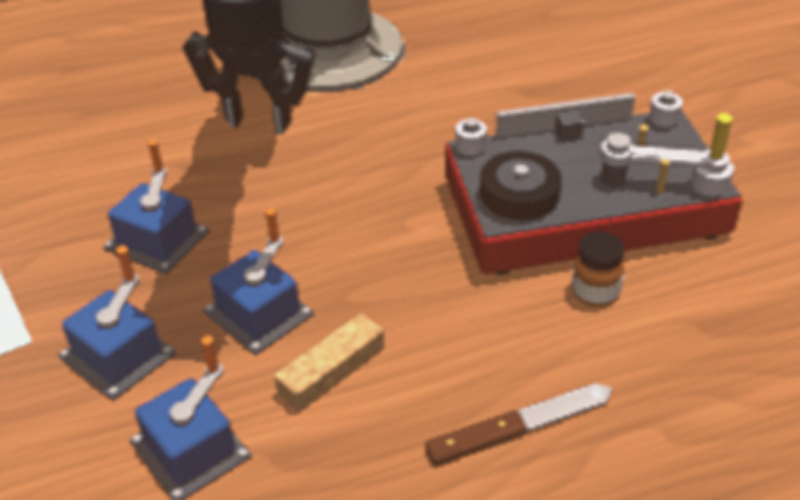

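The lever is home with the gripper clear, and the bystanders are unmoved. The post on the grinder spans crop (723,118) to (719,158), so its grip point is about (0.580,0.328). Going above it with the fingers closing along the tangent.

>>> {"op": "apply_moves", "data": {"series": "0.217 0.493 0 0 0 8.4 0.06;0.217 0.493 0 0 0 16.8 0.06;0.217 0.493 0 0 0 25.2 0.06;0.217 0.493 0 0 0 33.6 0.06;0.217 0.493 0 0 0 42 0.06;0.217 0.493 0 0 0 50.4 0.06;0.217 0.493 0 0 0 58.8 0.06;0.217 0.493 0 0 0 67.2 0.06;0.217 0.493 0 0 0 75.6 0.06;0.217 0.493 0 0 0 84 0.06"}}

```text
time_s: 8.75
tcp_pos: [0.5681, 0.2652, 0.3057]
tool_rot: [-3.142, 0.0, 1.118]
wrist_force: [1.0, -0.3, 0.9]
opening: 0.0597
grip_force: 0.0
```

```bash
python3 - <<'E'
from h import *
shift([.58,.328,.212])
E
```

```text
t 8.75 tcp [0.5681 0.2652 0.3057] yang -25.9 op 0.05968044070572594 wf [ 1.  -0.3  0.9] q7 -0.7415020775237336
shift [ 0.0617 -0.0167  0.0937]
```

>>> {"op": "apply_moves", "data": {"series": "0.062 -0.017 0 0 0 3 0.06;0.062 -0.017 0 0 0 3 0.06;0.062 -0.017 0 0 0 3 0.06;0.062 -0.017 0 0 0 3 0.06;0.062 -0.017 0 0 0 3 0.06;0.062 -0.017 0 0 0 3 0.06;0.062 -0.017 0 0 0 3 0.06;0.062 -0.017 0 0 0 3 0.06;0.062 -0.017 0 0 0 3 0.06;0.062 -0.017 0 0 0 3 0.06"}}

```text
time_s: 9.75
tcp_pos: [0.5795, 0.3263, 0.306]
tool_rot: [-3.142, -0.0, 1.072]
wrist_force: [-0.2, -0.1, -0.1]
opening: 0.0598
grip_force: 0.0
```

```bash
python3 - <<'E'
from h import *
shift([.58,.328,.212])
s=robot.snapshot("scene")
cv2.imwrite("pics/s5.png",cv2.resize(s["frame"][90:240,300:500],None,fx=3,fy=3,interpolation=2))
for r in robot.tip_of(s,"tension_grip")[:2]: print(r["p"],r["xy"],np.round(atz(s,r["xy"],.155),4))
E
```

```text
t 9.75 tcp [0.5795 0.3263 0.306 ] yang -28.6 op 0.059831621932276154 wf [-0.2 -0.1 -0.1] q7 -0.8466044245264136
shift [ 0.0018 -0.0004  0.094 ]
0.78 [417.0, 161.9] [0.572  0.3335 0.155 ]
```

View pics/s5.png

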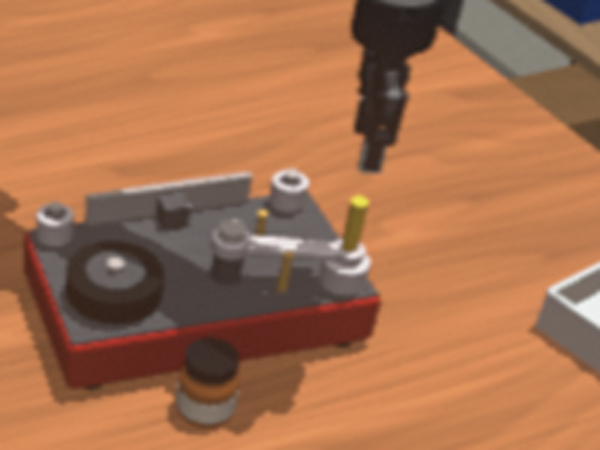

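The post is at crop (357,215), just below the fingers, and the two views agree to a few mm. Descending around it and closing.

>>> {"op": "apply_moves", "data": {"series": "0.004 -0.003 0.03 0 0 0 0.06;0.004 -0.003 0.06 0 0 0 0.06;0.004 -0.003 0.085 0 0 0 0.06;0.004 -0.003 0.094 0 0 0 0.06;0.004 -0.003 0.094 0 0 0 0.01;0.004 -0.003 0.094 0 0 0 0.01;0.004 -0.003 0.094 0 0 0 0.01;0.004 -0.003 0.094 0 0 0 0.01;0.004 -0.003 0.094 0 0 0 0.01;0.004 -0.003 0.094 0 0 0 0.01", "force": 60}}

```text
time_s: 10.85
tcp_pos: [0.5802, 0.3313, 0.2137]
tool_rot: [3.139, -0.003, 1.071]
wrist_force: [1.9, -1.1, 7.0]
opening: 0.0166
grip_force: 58.8
```

```bash
python3 - <<'E'
from h import *
shift([.58,.328,.212])
E
```

```text
t 10.85 tcp [0.5802 0.3313 0.2137] yang -28.6 op 0.016584580942781788 wf [ 1.9 -1.1  7. ] q7 -0.8065240970134825
shift [-0.0029  0.0014  0.0017]
```

>>> {"op": "apply_moves", "data": {"series": "-0.001 -0.0145 0 0 0 -7 0.01;-0.0035 -0.029 0 0 0 -14 0.01;-0.008 -0.043 0 0 0 -21 0.01;-0.014 -0.0565 0 0 0 -28 0.01;-0.0215 -0.069 0 0 0 -35 0.01;-0.028 -0.077 0 0 0 -40 0.01;-0.031 -0.0805 0 0 0 -42 0.01;-0.031 -0.0805 0 0 0 -42 0.01;-0.031 -0.0805 0 0 0 -42 0.01;-0.031 -0.0805 0 0 0 -42 0.01"}}

```text
time_s: 11.85
tcp_pos: [0.4977, 0.3421, 0.2138]
tool_rot: [3.132, -0.001, 1.801]
wrist_force: [13.5, 0.7, -1.3]
opening: 0.0164
grip_force: 60.2
```

```bash
python3 - <<'E'
from h import *
for n in ("scene","top"):
    s=robot.snapshot(n)
    if n=="scene": a=cv2.resize(s["frame"][90:240,300:500],None,fx=2,fy=2,interpolation=2)
    else: b=cv2.resize(s["frame"][150:300,130:330],None,fx=2,fy=2,interpolation=2)
cv2.imwrite("pics/s6.png",cv2.hconcat([a,b]))
shift([.5005,.348,.212])
print(robot.state()["grip_force"])
E
```

```text
t 11.95 tcp [0.4977 0.3421 0.2138] yang 13.2 op 0.01642600919812648 wf [13.3  0.1 -1.6] q7 -0.28607772545514387
shift [0.0051 0.0041 0.0018]
60.21038889884949
```

View pics/s6.png

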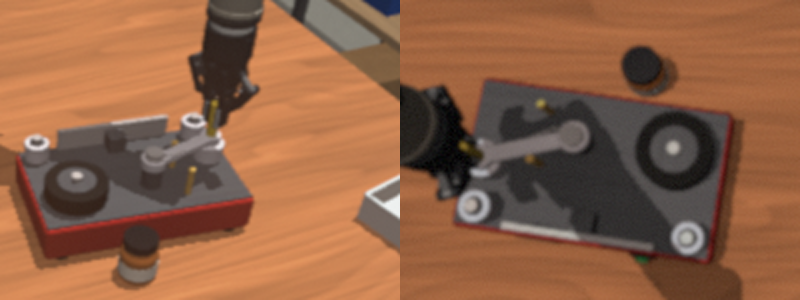

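The arm has swung about 40°, and the wrist shows 13 N against a spring of 10 N at the stop. I push a few mm more to confirm the stop.

>>> {"op": "apply_moves", "data": {"series": "0 -0.002 0 0 0 0 0.01;-0.0005 -0.004 0 0 0 -1 0.01;-0.0005 -0.004 0 0 0 -1 0.01;-0.0005 -0.004 0 0 0 -1 0.01;-0.0005 -0.004 0 0 0 -1 0.01;-0.0005 -0.004 0 0 0 -1 0.01;-0.0005 -0.004 0 0 0 -1 0.01;-0.0005 -0.004 0 0 0 -1 0.01;-0.0005 -0.004 0 0 0 -1 0.01;-0.0005 -0.004 0 0 0 -1 0.01"}}

```text
time_s: 12.95
tcp_pos: [0.497, 0.3415, 0.2139]
tool_rot: [3.124, -0.001, 1.819]
wrist_force: [26.1, 4.5, -12.7]
opening: 0.0168
grip_force: 60.7
```

```bash
python3 - <<'E'
from h import *
shift([.5005,.348,.212])
print(robot.state()["grip_force"])
E
```

```text
t 12.95 tcp [0.497  0.3415 0.2139] yang 14.2 op 0.016784510761224357 wf [ 26.1   4.5 -12.7] q7 -0.2732093629358491
shift [0.0055 0.0049 0.002 ]
60.74047386646271
```

The force doubled to 26 N with under 1 mm of motion, so the arm is firmly at its stop. Handing in.

```bash
python3 -c "
from workcell import robot
print(robot.close_job())"
```

```text
the job is handed in; nothing more can be done
None
```

I logged the belt change: the counter lever went to its stop and sprang back home. The tension arm is held by its post against the stop, the bystanders were not touched, and the job is handed in; no verdict came back.

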